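# Load the plate incubator and hold its lid open

### The job

With the incubator's lid still shut, push the blue-fronted plate carriage fully home, then swing the red-pegged lever across its front as far as it goes to lock it. Then lift the clear lid (it has a black knob) and hold it open at 50 degrees (the green band of the scale beside its hinge) so the wells can be inspected: it falls shut by itself, so finish with the gripper still holding it there, still. Leave everything else on the bench, including the timer on the incubator, where it is.

Things in the scene. Friction and masses are not known exactly. Their poses are not given: they have to be found in the camera images.
- incubator: White and grey bench plate incubator, fixed to the bench, 220 mm (its x) by 270 mm (its y, from -170 to +100 mm), deck 85 mm high. Origin on the bench under the middle of the lid; x points from its front (robot side) to its hinge side, y to its left where the carriage comes out, z up.
- carriage (a joint): How far the plate carriage stands out of the incubator's left side, m: 0 fully home (rigid stop), 0.09 fully out. It slides along the incubator's y with about 2 N friction, 0.35 kg, and stays where left.
- carriage_face (a point): Centre of the outer (left) face of the carriage's blue front plate, 46 mm above the bench; the plate is 108 mm wide, 48 mm high (22 to 70 mm above the bench), 10 mm thick. Axes as the incubator's; push towards its -y. Fully home the face is 110 mm left (y) of the incubator's origin, x = 0.
- lever (a joint): Angle of the lock lever about its vertical pivot, rad: 0 the arm points straight out to the incubator's left (+y), growing clockwise from above; 1.57 is its stop, the arm pointing along +x across the carriage front (locked); lowest -0.6. Stays where left, friction about 0.04 N m.
- lever_peg (a point): On the axis of the lever's upright red peg, 100 mm above the bench; peg 12 mm diameter, from 62 to 118 mm above the bench, standing on the steel arm 75 mm from the pivot. The peg is plain and round and may turn in the grip.
- lever_pivot (a point): On the lever's vertical pivot axis, 100 mm above the bench (nothing solid there: the pivot boss ends at 63 mm). At x = -85, y = 118 mm in the incubator's frame.
- lid (a joint): Opening angle of the lid, rad: 0 shut, 0.873 = 50 degrees, most 1.4. The hinge is free: the lid (0.28 to 0.56 kg) falls shut from anywhere when let go.
- lid_knob (a point): Centre of the black ball knob, 28 mm diameter, on the lid near its front edge; 40 mm above the lid's top face on a 10 mm stem. 135 mm above the bench when shut. Its axes turn with the lid. 180 mm towards the front of the hinge and 45 mm above it when shut; it travels up and back on a circle about the hinge and may turn in the grip.
- lid_hinge (a point): Middle of the lid's hinge line, which is level along the incubator's y, 90 mm above the bench at x = 98 mm in its frame. The clear lid with white frame is 200 mm (front to hinge) x 190 x 10 mm and lies centred on the hinge line's height. On its right side stands a white scale arc of 85 mm radius with a green band at 50 degrees.
- spare_plate: bystander: white 96-well plate 85 x 127 x 15 mm lying in front of the incubator; origin at the centre of its underside
- vial: bystander: small bottle with blue cap, 42 mm diameter, 85 mm tall, standing right of the incubator; origin at the centre of its underside
- timer: bystander: white bench timer 65 x 60 x 22 mm lying loose on the incubator's deck right of the lid; origin at the centre of its underside
- tube_rack: bystander: black rack 250 x 110 mm with red-capped tubes, 104 mm tall; origin at the centre of its underside
- tip_box: bystander: yellow pipette-tip box 85 x 125 x 60 mm; origin at the centre of its underside
- amber_bottle: bystander: amber bottle 68 mm diameter, 140 mm tall; origin at the centre of its underside
- beaker: bystander: glass beaker 70 mm diameter, 85 mm tall; origin at the centre of its underside

How it is judged:
By the outcome, as a careful person would: the job done as asked, in the order asked, and still so for the second after the job is handed in, while the arm keeps its last pose, push and grip.
It also fails if it takes over 72 s, if anything falls off the work surface, if the arm or the gripper's body presses on something with over 40 N, if the wrist force passes 120 N, or if a joint passes its speed limit or range.

### The arm

A 6-joint arm with a two-finger parallel gripper is mounted at the origin on the work surface. World frame = base frame: x ahead of the robot, y to its left, z up, the work surface at z = 0. Lengths are in mm, angles in rad, forces in N, time in s.
With the tool pointing down it reaches from about 350 to 975 mm from the base axis. Payload 7.1 kg.
Tool frame: the origin (TCP) lies midway between the tips of the shut fingers; the grasp point (between the pads) lies ctrl.grip_point_offset behind it (ctrl.grip_point_offset is the distance from the TCP to the grasp point, in mm); z points along the fingers, y is the line along which they close (so a half turn about z gives the same grasp; the last joint's range is limited). The gripper opens to 88 mm and grips with 3 to 60 N. Pads are 20 mm wide; open, the fingers measure 115 mm over their backs; the gripper's body (75 mm by 178 mm) begins 61 mm behind the grasp point.
Start: joints at [1.314, 0.423, 1.63, -0, 1.089, -0.019], TCP at [147.197, 607.403, 222.675] pointing down, gripper open.
Joint ranges: [-3, 3], [-0.9, 2.11], [0.09, 2.58], [-1.31, 4.45], [0.11, 2.69], [-2.54, 2.54]. Speed limits (rad/s): [2.39, 2.39, 3.01, 3.14, 3.14, 3.14].

### API

Orientations are given as a rotation vector (axis times angle).
In Python, from workcell import ctrl, get_image, close_job, finder gives the robot as it stands.
- The arm moves only by the tool servo_tool, never from a script. Its argument "deltas" is a list of rows, each a list of 2 entries, a list of its own where there are three numbers: the shift along the tool's x, y, z in mm, then the turn, a rotation vector about the tool's x, y, z in rad. A call has 1 to 5 rows; each row is the pose to reach, as a shift and turn from the pose commanded when the call began, along the tool's axes at that moment; what a row does not reach only later rows make up. A row lasts 1/12 s, in which the tool goes at most 41.7 mm and 7.16 degrees, less where a joint would pass 70% of its speed; a pose out of reach is approached as far as the arm can. A call with a gripper value outside its range is refused whole. "grip" is the closure, from -1 (fully open) to 1 (shut), so that 0 is half open, set as the call begins (left out, the last holds). The fingers move at their own pace and stop on an object; the grip force is fixed at half the most. Time passes only in rows, so rows that repeat a pose let the fingers close. It gives the time, the measured TCP pose, the force, the opening and the grip force at its end, in the units of the state.
- ctrl.get_obs(): the state, without advancing time (a new reading comes with each control period).
- get_image(name): name is "side" or "top"; returns a dict with "frame" (384x512x3 uint8, blue, green, red), "depth" (384x512 float32, mm along the optical axis (not along the pixel's ray), 0 where there is no reading), "K" (3x3 intrinsics, pixels), "dist" ([k1, k2, p1, p2, k3] as OpenCV has them; the pictures are not rectified), "pose" (4x4, takes a point from camera to world coordinates). Camera axes: x right, y down, z forward; pixel columns grow to the right and rows downward; lengths in mm; the calibration is good to about 2 mm. A picture is of the moment at which its call begins.
- close_job(): hands the job in; it is judged then, once.
Trained networks look in a picture, given as the dict that the camera call returned (one of the last four; its "shot" number tells which), for a name from the list of things; names that differ only in an ending like _2 or _b are one class to them, and where a whole thing is asked for, a point or a joint stands for the part that bears it (a point fixed in the world has none). Each returns a list of dicts, best first, with "score" (0 to 1); they miss things now and then, are a little off and sometimes report something else, mostly with a low value. They report only what shows in the picture. A call takes as long as a camera call.
- finder.search_frame(query, picture): "rect" ([centre column, centre row, width, height] as shares, 0 to 1, of the picture: columns of its width, rows of its height, round what is visible of it).
- finder.silhouettes(query, picture): "mask" (384x512 bool, what is visible of it) and "rect" ([centre column, centre row, width, height] as shares, 0 to 1, of the picture: columns of its width, rows of its height, round what is visible of it).
The state is a dict: "t": time; "qpos": joint angles; "qvel": joint speeds; "joint_torque": joint torques, N m; "ee_pos": TCP position; "orientation": TCP orientation; "ft_force": force on the tool from outside, world axes, zero at the start; "moment": the same for the moment, N m; "width": finger opening in mm; "grasp_force": force on a finger pad.
Only numpy, scipy, OpenCV 4.12 (cv2) and the standard library are available. Lean on these libraries where they do the work, as an engineer would, in place of code of your own. Each camera call takes 0.05 s, during which the arm holds its last target. There are 200 camera calls.

## Working session

There is one attempt and no reset: what is moved stays moved. The work goes in short steps, Python scripts to look and compute and a tool call to move; the robot and the scene stay as the last step left them, time stands still between calls to the robot, and variables do not carry over. Pictures are saved under pics/ and viewed, at most 10 in all, crops included, and the job is handed in when it is done.

Besides the shell and the picture viewer there is one more tool, called after "Request:" as name(argument=value, ...) on one line, values as JSON. servo_tool: Moves the arm, as the interface text tells. Its arguments: {"type":"object","properties":{"deltas":{"type":"array","items":{"type":"array"}},"grip":{"type":"number"}},"required":["deltas"]}

```bash
ls; mkdir -p pics; cat > h.py <<'E'
import numpy as np, cv2
from workcell import ctrl, get_image, close_job, finder
def world(im,uv,z=None):
    """pixel list -> world pts using depth (z None) or plane height z"""
    uv=np.array(uv,float).reshape(-1,2)
    n=cv2.undistortPoints(uv[:,None],np.array(im["K"]),np.array(im["dist"]))[:,0]
    r=np.c_[n,np.ones(len(n))]; T=np.array(im["pose"])
    if z is None:
        d=im["depth"][uv[:,1].astype(int),uv[:,0].astype(int)]
        return (r*d[:,None])@T[:3,:3].T+T[:3,3]
    w=r@T[:3,:3].T
    return T[:3,3]+w*((z-T[2,3])/w[:,2])[:,None]
E
python3 - <<'E'
from h import *
print(ctrl.get_obs(), ctrl.grip_point_offset)
for n in("side","top"):
    im=get_image(n); cv2.imwrite(f"pics/{n}0.png",im["frame"]); print(n,im["pose"])
    for q in("incubator","carriage","lever_peg","lid_knob","lid","timer","spare_plate","lever"):
        for r in finder.silhouettes(q,im)[:1]:
            ys,xs=np.nonzero(r["mask"]); 
            P=world(im,np.c_[xs,ys]); print(q,round(r["score"],2),np.round(np.array(r["rect"])*[512,384,512,384]),len(xs),np.median(P,0).round(),P.min(0).round(),P.max(0).round())
E
```

```text
pics
{'t': 0.0, 'qpos': array([ 1.31399503e+00,  4.23818633e-01,  1.63064795e+00, -1.58571036e-05,
        1.08859090e+00, -1.89797324e-02]), 'qvel': array([ 0.00073781, -0.00033217,  0.00107021,  0.00061289, -0.00029495,
        0.00040021]), 'joint_torque': array([ 1.75902882e-03, -5.44625044e+01, -2.73668200e+01,  6.43899827e-02,
        2.28834932e-02, -1.30609437e-04]), 'ee_pos': array([147.07370904, 606.90424185, 221.93207774]), 'orientation': array([-3.72655679e-01, -3.11922254e+00,  2.28200884e-03]), 'ft_force': array([-0.23402081, -0.74319719, -0.20838862]), 'moment': array([-0.00035019, -0.00269631,  0.0692626 ]), 'grasp_force': 0.0, 'width': 88.07060570753859} 18.700000000000003
side [[ 7.14604517e-01 -4.45413628e-01  5.39395109e-01 -2.71577932e+02]
 [-6.99359327e-01 -4.37936233e-01  5.64896794e-01 -8.89769691e+02]
 [-1.53920685e-02 -7.80908801e-01 -6.24455385e-01  1.04751104e+03]
 [ 0.00000000e+00  0.00000000e+00  0.00000000e+00  1.00000000e+00]]
incubator 0.84 [278. 219. 121.  90.] 5139 [ 542. -163.   87.] [-272. -890.   -3.] [ 791.   72. 1048.]
carriage 0.73 [247. 195. 
[... 821 characters left out ...]
+00  1.00000000e+00]]
incubator 0.62 [281. 182.  95.  65.] 4513 [ 579. -120.   92.] [ 216. -284.   -8.] [ 727.   65. 1882.]
carriage 0.7 [251. 185.  18.  29.] 411 [574.  15.  38.] [216. -51.  -7.] [ 635.   44. 1882.]
lid_knob 0.64 [286. 182.  54.  55.] 2829 [ 580. -116.   96.] [ 216. -221.   76.] [ 694.  -17. 1882.]
lid 0.91 [285. 185.  54.  56.] 2673 [ 578. -116.   96.] [ 216. -217.   80.] [ 685.  -21. 1882.]
timer 0.83 [319. 186.  18.  19.] 296 [ 555. -242.  106.] [ 521. -275.   78.] [ 594. -211.  120.]
spare_plate 0.78 [291. 233.  37.  21.] 661 [ 403. -149.   15.] [ 216. -214.   -1.] [ 445.  -51. 1882.]
lever 0.47 [247. 207.  20.  12.] 73 [483.  25.  63.] [464.  -8.  54.] [501.  65. 120.]
```

```bash
python3 - <<'E'
import cv2,numpy as np
a=cv2.imread("pics/side0.png");b=cv2.imread("pics/top0.png")
ca=a[150:290,180:360];cb=b[130:260,210:360]
ca=cv2.resize(ca,None,fx=4,fy=4,interpolation=cv2.INTER_CUBIC)[:, :720]
cb=cv2.resize(cb,None,fx=4,fy=4,interpolation=cv2.INTER_CUBIC)
cv2.imwrite("pics/s0c.png",ca);cv2.imwrite("pics/t0c.png",cb)
E
```

```text
(no output)
```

View pics/s0c.png

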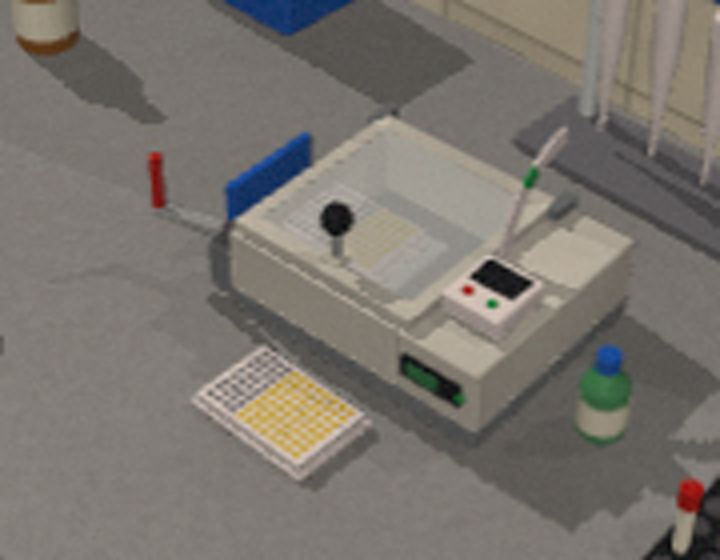

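View pics/t0c.png

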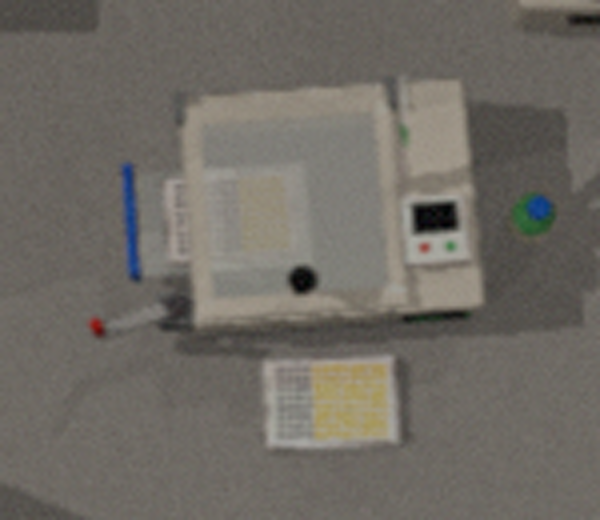

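View pics/top0.png

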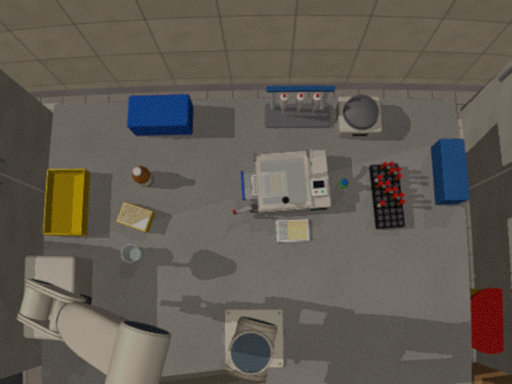

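Top picture: the carriage is out at (242,185), the peg is at (234,211), the lever points roughly left, and the knob is at (285.5,200). The incubator is slightly yawed. Next I'll measure with colour centroids and triangulation.

```bash
cat >> h.py <<'E'
def blob(im,f,box):
    x0,y0,x1,y1=box; c=im["frame"].astype(int)[y0:y1,x0:x1]; m=f(c[...,0],c[...,1],c[...,2])
    ys,xs=np.nonzero(m); return np.c_[xs+x0,ys+y0]
red=lambda b,g,r:(r>90)&(g<60)&(b<70)
blue=lambda b,g,r:(b>90)&(r<60)&(b>g+40)
black=lambda b,g,r:(b<45)&(g<45)&(r<45)
def tri(ims,uvs):
    A=np.zeros((3,3));B=np.zeros(3)
    for im,uv in zip(ims,uvs):
        T=np.array(im["pose"]);o=T[:3,3];p=world(im,[uv],0)[0]-o;p/=np.linalg.norm(p)
        M=np.eye(3)-np.outer(p,p);A+=M;B+=M@o
    return np.linalg.solve(A,B)
E
python3 - <<'E'
from h import *
t=get_image("top");s=get_image("side")
k=blob(t,black,(278,192,293,208));ks=blob(s,black,(257,197,273,211))
print("knob px",len(k),k.mean(0),len(ks),ks.mean(0))
print(" z135 top",world(t,[k.mean(0)],137).round(1),"side",world(s,[ks.mean(0)],137).round(1),tri([t,s],[k.mean(0),ks.mean(0)]).round(1))
p=blob(t,red,(226,203,242,220));ps=blob(s,red,(212,184,226,204))
print("peg",len(p),p.mean(0),len(ps),ps.mean(0),ps.min(0),ps.max(0))
print(world(t,[p.mean(0)],112).round(1),world(s,[ps.mean(0)],90).round(1))
b=blob(t,blue,(234,165,250,205));print("blue",len(b),b.min(0),b.max(0))
l=np.polyfit(b[:,1],b[:,0],1);c=b[:,1].min()-.5,b[:,1].max()+.5
W=world(t,[[np.polyval(l,v),v] for v in c],70);print(W.round(1),np.degrees(np.arctan2(*(W[0]-W[1])[[1,0]])),W.mean(0))
E=world(t,[[210+483/4,130+303/4],[210+462/4,130+80/4]],85);d=E[1]-E[0];print("right edge",E.round(),np.degrees(np.arctan2(d[1],d[0])),np.hypot(*d[:2]))
bs=blob(s,blue,(234,180,262,208));print(len(bs));B=world(s,bs);B=B[B[:,2]<100];print("side blue",np.median(B,0),B.min(0),B.max(0))
q=np.polyfit(B[:,0],B[:,1],1);print("yaw side",np.degrees(np.arctan(q[0])))
E
```

```text
knob px 28 [285.21428571 199.5       ] 43 [263.72093023 204.27906977]
 z135 top [[ 504.7 -119.2  137. ]] side [[ 504.7 -120.9  137. ]] [ 505.3 -119.6  135.7]
peg 7 [233.71428571 211.        ] 35 [218.85714286 195.        ] [218 188] [220 201]
[[468.5  68.6 112. ]] [[470.1  67.5  90. ]]
blue 56 [241 171] [244 198]
[[629.3  42.5  70. ]
 [521.5  36.4  70. ]] 3.24646907249395 [575.4140371   39.40948707  70.        ]
right edge [[ 488. -290.   85.]
 [ 702. -278.   85.]] 3.2545010876479292 214.67047295506234
162
side blue [566.7289066   33.75894276  60.01453393] [522.38378499  26.43509204  33.61316515] [630.38297113  43.82708455  76.27330609]
yaw side 3.4914977130570373
```

```bash
cat >> h.py <<'E'
import json
from scipy.spatial.transform import Rotation as R
O=np.array([586.,-115.]);YAW=np.radians(3.3);ex=np.array([np.cos(YAW),np.sin(YAW)]);ey=np.array([-ex[1],ex[0]])
inc=lambda x,y:O+x*ex+y*ey
def plan(wps):
    """wps: (x,y,z,closing-line angle,n rows) -> calls of <=5 rows, tool down"""
    o=ctrl.get_obs();p=np.array(o["ee_pos"]);M=R.from_rotvec(o["orientation"]).as_matrix()
    a=np.arctan2(M[1,1],M[0,1]);path=[]
    for x,y,z,b,n in wps:
        q=np.array([x,y,z],float)
        for i in range(1,n+1): path.append((p+(q-p)*i/n,a+(b-a)*i/n))
        p,a=q,b
    p=np.array(o["ee_pos"])
    for i in range(0,len(path),5):
        a0=np.arctan2(M[1,1],M[0,1]);rows=[]
        for q,b in path[i:i+5]:
            rows.append([(M.T@(q-p)).round(0).astype(int).tolist(),[0,0,round(-(b-a0),2)]])
        print(json.dumps({"deltas":rows}))
        p=p+M@np.array(rows[-1][0]);M=M@R.from_rotvec(rows[-1][1]).as_matrix()
    print("end",p.round(1),"step max",max(np.linalg.norm(path[i+1][0]-path[i][0]) for i in range(len(path)-1)))
E
python3 - <<'E'
from h import *
A=inc(5,200);print(A,inc(-85,118),inc(-10,118))
plan([(*A,190,YAW,19),(*A,50,YAW,5)])
E
```

```text
[579.47890369  84.95618346] [494.34839041  -2.08860793] [569.22402665   2.22869409]
{"deltas": [[[-29, -21, 2], [0, 0, 0.07]], [[-57, -43, 3], [0, 0, 0.13]], [[-86, -64, 5], [0, 0, 0.2]], [[-114, -85, 7], [0, 0, 0.27]], [[-143, -107, 9], [0, 0, 0.34]]]}
{"deltas": [[[-34, -10, 1], [0, 0, 0.06]], [[-68, -21, 3], [0, 0, 0.13]], [[-102, -32, 5], [0, 0, 0.2]], [[-136, -42, 6], [0, 0, 0.26]], [[-170, -53, 8], [0, 0, 0.33]]]}
{"deltas": [[[-36, 1, 2], [0, 0, 0.07]], [[-72, 2, 4], [0, 0, 0.14]], [[-107, 3, 5], [0, 0, 0.2]], [[-143, 4, 7], [0, 0, 0.27]], [[-179, 5, 9], [0, 0, 0.34]]]}
{"deltas": [[[-33, 13, 2], [0, 0, 0.06]], [[-66, 26, 3], [0, 0, 0.13]], [[-99, 39, 5], [0, 0, 0.2]], [[-133, 51, 7], [0, 0, 0.27]], [[-133, 51, 35], [0, 0, 0.27]]]}
{"deltas": [[[0, 0, 28], [0, 0, -0.0]], [[0, 0, 56], [0, 0, -0.0]], [[0, 0, 84], [0, 0, -0.0]], [[0, 0, 112], [0, 0, -0.0]]]}
end [579.1  84.6  49.7] step max 35.73116765036766
```

Request:
servo_tool(deltas=[[[-29,-21,2],[0,0,0.07]],[[-57,-43,3],[0,0,0.13]],[[-86,-64,5],[0,0,0.2]],[[-114,-85,7],[0,0,0.27]],[[-143,-107,9],[0,0,0.34]]], grip=1)

```text
t: 1.42
ee_pos: [261.7, 468.6, 213.7]
orientation: [0.899, 3.01, 0.001]
ft_force: [0.7, 0.8, 0.7]
width: 58.2
grasp_force: 0.0
```

Request:
servo_tool(deltas=[[[-34,-10,1],[0,0,0.06]],[[-68,-21,3],[0,0,0.13]],[[-102,-32,5],[0,0,0.2]],[[-136,-42,6],[0,0,0.26]],[[-170,-53,8],[0,0,0.33]]])

```text
t: 1.83
ee_pos: [375.5, 331.2, 206.0]
orientation: [1.381, 2.821, 0.001]
ft_force: [0.7, 0.3, -0.1]
width: 25.0
grasp_force: 0.0
```

Request:
servo_tool(deltas=[[[-36,1,2],[0,0,0.07]],[[-72,2,4],[0,0,0.14]],[[-107,3,5],[0,0,0.2]],[[-143,4,7],[0,0,0.27]],[[-179,5,9],[0,0,0.34]]])

```text
t: 2.25
ee_pos: [489.6, 193.0, 196.9]
orientation: [1.84, 2.546, 0.001]
ft_force: [0.7, 0.8, -0.1]
width: 0.6
grasp_force: 0.0
```

Request:
servo_tool(deltas=[[[-33,13,2],[0,0,0.06]],[[-66,26,3],[0,0,0.13]],[[-99,39,5],[0,0,0.2]],[[-133,51,7],[0,0,0.27]],[[-133,51,7],[0,0,0.27]]])

```text
t: 2.67
ee_pos: [582.7, 80.3, 189.7]
orientation: [2.168, 2.27, 0.002]
ft_force: [0.4, -0.0, 0.2]
width: 0.3
grasp_force: 0.0
```

Request:
servo_tool(deltas=[[[0,0,28],[0,0,0]],[[0,0,56],[0,0,0]],[[0,0,84],[0,0,0]],[[0,0,112],[0,0,0]],[[0,0,139],[0,0,0]]])

```text
t: 3.08
ee_pos: [578.8, 84.9, 49.6]
orientation: [2.161, 2.28, 0.0]
ft_force: [-0.5, 0.0, 0.6]
width: 0.6
grasp_force: 0.0
```

```bash
python3 - <<'E'
from h import *
o=ctrl.get_obs();print(o["ee_pos"],o["ft_force"])
a=inc(2,160);b=inc(2,125)
plan([(*a,50,YAW,2),(*inc(2,130),50,YAW,4),(*inc(2,119),50,YAW,4)])
E
```

```text
[578.76140378  84.94996657  49.56819203] [-0.49201296  0.01606556  0.61045269]
{"deltas": [[[-20, -1, 0], [0, 0, -0.0]], [[-40, -2, 0], [0, 0, -0.0]], [[-48, -2, 0], [0, 0, -0.0]], [[-55, -2, 0], [0, 0, -0.0]], [[-63, -2, 0], [0, 0, -0.0]]]}
{"deltas": [[[-7, 0, 0], [0, 0, -0.0]], [[-10, 0, 0], [0, 0, -0.0]], [[-13, 0, 0], [0, 0, -0.0]], [[-15, 0, 0], [0, 0, -0.0]], [[-18, 0, 0], [0, 0, -0.0]]]}
end [581.1   4.   49.6] step max 20.051240253370047
```

Request:
servo_tool(deltas=[[[-16,0,0],[0,0,0]],[[-28,-1,0],[0,0,0]],[[-38,-2,0],[0,0,0]],[[-48,-2,0],[0,0,0]],[[-57,-2,0],[0,0,0]]])

```text
t: 3.5
ee_pos: [580.4, 26.8, 51.6]
orientation: [2.162, 2.279, 0.002]
ft_force: [-0.8, 2.6, -2.1]
width: 0.6
grasp_force: 1.3
```

Request:
servo_tool(deltas=[[[-6,0,0],[0,0,0]],[[-11,0,0],[0,0,0]],[[-15,0,0],[0,0,0]],[[-18,0,0],[0,0,0]],[[-20,0,0],[0,0,0]]])

```text
t: 3.92
ee_pos: [581.8, 7.2, 51.1]
orientation: [2.161, 2.279, 0.001]
ft_force: [0.1, 2.3, 1.3]
width: 0.2
grasp_force: 1.1
```

Request:
servo_tool(deltas=[[[-1,0,0],[0,0,0]],[[-2,0,0],[0,0,0]],[[-3,0,0],[0,0,0]],[[-4,0,0],[0,0,0]]])

```text
t: 4.25
ee_pos: [581.8, 5.3, 50.9]
orientation: [-2.162, -2.278, -0.003]
ft_force: [1.2, 17.5, 4.2]
width: 0.6
grasp_force: 8.6
```

```bash
python3 - <<'E'
from h import *
plan([(578,45,80,YAW,2),(560,68,190,YAW,4),(469.5,68,190,YAW,4),(469.5,68,82,YAW,5)])
E
```

```text
{"deltas": [[[20, -1, -14], [0, 0, -0.0]], [[40, -2, -29], [0, 0, -0.01]], [[46, -6, -56], [0, 0, -0.01]], [[52, -10, -84], [0, 0, -0.01]], [[58, -14, -111], [0, 0, -0.01]]]}
{"deltas": [[[6, -4, -28], [0, 0, 0.0]], [[8, -27, -28], [0, 0, 0.0]], [[9, -49, -28], [0, 0, 0.0]], [[10, -72, -28], [0, 0, 0.0]], [[12, -95, -28], [0, 0, 0.0]]]}
{"deltas": [[[0, 0, 22], [0, 0, 0.0]], [[0, 0, 43], [0, 0, 0.0]], [[0, 0, 65], [0, 0, 0.0]], [[0, 0, 86], [0, 0, 0.0]], [[-1, 0, 108], [0, 0, 0.0]]]}
end [469.2  67.5  82. ] step max 28.45281181184032
```

Request:
servo_tool(deltas=[[[20,-1,0],[0,0,0]],[[40,-2,-29],[0,0,-0.01]],[[46,-6,-56],[0,0,-0.01]],[[52,-10,-84],[0,0,-0.01]],[[58,-14,-111],[0,0,-0.01]]])

```text
t: 4.67
ee_pos: [563.8, 61.2, 162.6]
orientation: [-2.149, -2.291, 0.002]
ft_force: [0.6, 0.4, -0.3]
width: 0.4
grasp_force: 0.0
```

Request:
servo_tool(deltas=[[[6,-4,-28],[0,0,0]],[[8,-27,-28],[0,0,0]],[[9,-49,-28],[0,0,0]],[[10,-72,-28],[0,0,0]],[[12,-95,-28],[0,0,0]]], grip=-0.2)

```text
t: 5.08
ee_pos: [467.6, 66.5, 189.7]
orientation: [2.15, 2.29, -0.001]
ft_force: [-0.0, 1.3, 0.8]
width: 30.6
grasp_force: 0.0
```

Request:
servo_tool(deltas=[[[0,0,0],[0,0,0]],[[0,0,0],[0,0,0]]])

```text
t: 5.25
ee_pos: [468.1, 66.6, 189.8]
orientation: [2.15, 2.291, -0.0]
ft_force: [0.6, 1.3, 0.5]
width: 43.5
grasp_force: 0.0
```

```bash
python3 - <<'E'
from h import *
o=ctrl.get_obs();print(o["ee_pos"],o["width"],o["ft_force"])
t=get_image("top");s=get_image("side")
ps=blob(s,red,(205,180,300,215));print(len(ps),ps.mean(0),world(s,[ps.mean(0)],90).round(1))
v=np.vstack([s["frame"][150:240,200:320],t["frame"][150:240,210:330]])
cv2.imwrite("pics/c1.png",cv2.resize(v,None,fx=3,fy=3,interpolation=cv2.INTER_CUBIC))
E
```

```text
[468.07409773  66.6352698  189.78649783] 43.526625546987106 [0.59002422 1.28083622 0.47792225]
35 [218.85714286 195.        ] [[470.1  67.5  90. ]]
```

View pics/c1.png

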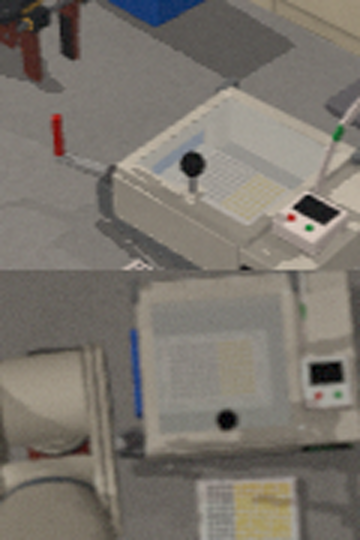

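The carriage is home and flush with the incubator side, and the peg hasn't moved. I'll descend on the peg and grip it.

Request:
servo_tool(deltas=[[[1,1,27],[0,0,0]],[[1,1,54],[0,0,0]],[[1,1,80],[0,0,0]],[[1,1,108],[0,0,0]],[[1,1,108],[0,0,0]]])

```text
t: 5.77
ee_pos: [467.7, 67.4, 77.5]
orientation: [-2.147, -2.287, 0.009]
ft_force: [-1.0, 0.9, -0.4]
width: 53.0
grasp_force: 0.0
```

Request:
servo_tool(deltas=[[[0,0,0],[0,0,0]],[[0,0,0],[0,0,0]],[[0,0,0],[0,0,0]],[[0,0,0],[0,0,0]],[[0,0,0],[0,0,0]]], grip=1)

```text
t: 6.18
ee_pos: [470.7, 67.9, 82.9]
orientation: [2.149, 2.289, 0.003]
ft_force: [0.0, 0.5, 0.5]
width: 22.9
grasp_force: 0.0
```

```bash
python3 - <<'E'
from h import *
o=ctrl.get_obs();p=o["ee_pos"];print(p,o["width"],o["ft_force"],o["grasp_force"])
pv=inc(-85,118);d=p[:2]-pv;r=np.hypot(*d);a0=np.arctan2(d@ex,d@ey);print(r,a0)
w=[]
for a in np.linspace(a0,1.57,23)[1:]:
    q=pv+75*(np.sin(a)*ex+np.cos(a)*ey); w.append((*q,82,YAW,1))
plan(w)
E
```

```text
[470.67224388  67.87694936  82.947783  ] 22.87743904435433 [0.04506699 0.52239678 0.500114  ] 0.0
73.86297530509593 -0.2687051970025579
{"deltas": [[[2, 6, 1], [0, 0, 0.01]], [[3, 12, 1], [0, 0, 0.01]], [[4, 18, 1], [0, 0, 0.01]], [[3, 25, 1], [0, 0, 0.01]], [[3, 31, 1], [0, 0, 0.01]]]}
{"deltas": [[[-1, 6, 0], [0, 0, -0.0]], [[-3, 12, 0], [0, 0, -0.0]], [[-5, 18, 0], [0, 0, -0.0]], [[-8, 24, 0], [0, 0, -0.0]], [[-11, 29, 0], [0, 0, -0.0]]]}
{"deltas": [[[-4, 5, 0], [0, 0, -0.0]], [[-8, 10, 0], [0, 0, -0.0]], [[-12, 14, 0], [0, 0, -0.0]], [[-17, 19, 0], [0, 0, -0.0]], [[-22, 22, 0], [0, 0, -0.0]]]}
{"deltas": [[[-5, 4, 0], [0, 0, -0.0]], [[-11, 6, 0], [0, 0, -0.0]], [[-16, 9, 0], [0, 0, -0.0]], [[-22, 11, 0], [0, 0, -0.0]], [[-29, 12, 0], [0, 0, -0.0]]]}
{"deltas": [[[-6, 1, 0], [0, 0, -0.0]], [[-12, 1, 0], [0, 0, -0.0]]]}
end [569.3   2.3  82.2] step max 6.2664889383404825
```

Request:
servo_tool(deltas=[[[0,0,0],[0,0,0]],[[0,0,0],[0,0,0]],[[0,0,0],[0,0,0]]])

```text
t: 6.43
ee_pos: [470.1, 67.9, 82.3]
orientation: [2.15, 2.29, 0.001]
ft_force: [-1.3, 1.5, 7.0]
width: 11.4
grasp_force: 30.0
```

Request:
servo_tool(deltas=[[[2,6,0],[0,0,0]],[[3,12,0],[0,0,0]],[[4,18,0],[0,0,0]],[[3,25,0],[0,0,0]],[[3,31,0],[0,0,0]]])

```text
t: 6.85
ee_pos: [500.3, 73.0, 82.1]
orientation: [-2.15, -2.289, 0.0]
ft_force: [-3.0, 0.0, 6.7]
width: 11.5
grasp_force: 30.0
```

Request:
servo_tool(deltas=[[[-1,6,0],[0,0,0]],[[-3,12,0],[0,0,0]],[[-5,18,0],[0,0,0]],[[-8,24,0],[0,0,0]],[[-11,29,0],[0,0,0]]])

```text
t: 7.27
ee_pos: [529.8, 63.6, 81.9]
orientation: [-2.15, -2.289, 0.001]
ft_force: [-3.6, 2.4, 8.0]
width: 11.1
grasp_force: 30.0
```

Request:
servo_tool(deltas=[[[-4,5,0],[0,0,0]],[[-8,10,0],[0,0,0]],[[-12,14,0],[0,0,0]],[[-17,19,0],[0,0,0]],[[-22,22,0],[0,0,0]]])

```text
t: 7.68
ee_pos: [553.7, 42.8, 81.8]
orientation: [-2.15, -2.29, 0.0]
ft_force: [-1.8, 3.2, 3.9]
width: 11.6
grasp_force: 30.0
```

```bash
python3 - <<'E'
from h import *
o=ctrl.get_obs();p=o["ee_pos"];print(p,o["width"],o["ft_force"],o["grasp_force"])
pv=inc(-85,118);d=p[:2]-pv;r=np.hypot(*d);a0=np.arctan2(d@ex,d@ey);print(r,a0)
w=[]
for a in np.linspace(a0,1.57,8)[1:]:
    q=pv+75*(np.sin(a)*ex+np.cos(a)*ey); w.append((*q,82,YAW,1))
plan(w)
E
```

```text
[553.67918128  42.77254544  81.7578809 ] 11.629814496514618 [-1.81946543  3.15803056  3.9246981 ] 30.00092089176178
74.38189179888684 0.9809862497628891
{"deltas": [[[-5, 4, 0], [0, 0, 0.01]], [[-11, 7, 0], [0, 0, 0.01]], [[-17, 9, 0], [0, 0, 0.01]], [[-23, 11, 0], [0, 0, 0.01]], [[-29, 12, 0], [0, 0, 0.01]]]}
{"deltas": [[[-6, 1, 0], [0, 0, -0.0]], [[-12, 1, 0], [0, 0, -0.0]]]}
end [569.1   2.7  81.7] step max 6.308999977987901
```

Request:
servo_tool(deltas=[[[-5,4,0],[0,0,0]],[[-11,7,0],[0,0,0]],[[-17,9,0],[0,0,0]],[[-23,11,0],[0,0,0]],[[-29,12,0],[0,0,0]]])

```text
t: 8.1
ee_pos: [567.3, 14.4, 81.6]
orientation: [-2.15, -2.29, 0.0]
ft_force: [-2.7, 2.7, 4.0]
width: 11.4
grasp_force: 30.0
```

Request:
servo_tool(deltas=[[[-4,0,0],[0,0,0]],[[-8,1,0],[0,0,0]],[[-10,1,0],[0,0,0]],[[-11,1,0],[0,0,0]],[[-12,1,0],[0,0,0]]])

```text
t: 8.52
ee_pos: [569.3, 2.8, 81.6]
orientation: [2.15, 2.29, 0.001]
ft_force: [0.5, 2.1, 0.2]
width: 11.6
grasp_force: 30.0
```

Request:
servo_tool(deltas=[[[-1,0,0],[0,0,0]],[[-2,0,0],[0,0,0]]])

```text
t: 8.68
ee_pos: [569.4, 1.1, 81.7]
orientation: [2.15, 2.29, 0.001]
ft_force: [1.3, 3.5, 0.4]
width: 11.4
grasp_force: 30.0
```

Request:
servo_tool(deltas=[[[-1,0,0],[0,0,0]],[[-2,0,0],[0,0,0]],[[-2,0,0],[0,0,0]]])

```text
t: 8.93
ee_pos: [569.5, -0.8, 81.7]
orientation: [2.151, 2.29, 0.001]
ft_force: [2.0, 4.1, -0.7]
width: 11.2
grasp_force: 30.0
```

Request:
servo_tool(deltas=[[[-1,0,0],[0,0,0]],[[-2,0,0],[0,0,0]],[[-2,0,0],[0,0,0]]])

```text
t: 9.18
ee_pos: [569.6, -1.1, 81.7]
orientation: [-2.15, -2.288, -0.004]
ft_force: [2.1, 14.9, -1.2]
width: 11.5
grasp_force: 30.0
```

Request:
servo_tool(deltas=[[[1,0,0],[0,0,0]],[[1,0,0],[0,0,0]],[[1,0,0],[0,0,0]],[[1,0,0],[0,0,0]]], grip=0.2)

```text
t: 9.52
ee_pos: [569.1, -2.5, 81.6]
orientation: [2.15, 2.29, -0.001]
ft_force: [0.1, 0.0, -0.4]
width: 33.5
grasp_force: 0.0
```

Request:
servo_tool(deltas=[[[0,0,-20],[0,0,0]],[[0,0,-55],[0,0,0]],[[0,0,-90],[0,0,0]],[[0,0,-120],[0,0,0]]])

```text
t: 9.85
ee_pos: [569.3, -2.5, 203.4]
orientation: [2.15, 2.29, -0.0]
ft_force: [0.6, 1.0, -0.7]
width: 35.4
grasp_force: 0.0
```

```bash
python3 - <<'E'
from h import *
o=ctrl.get_obs();print(o["ee_pos"],o["width"],o["qpos"])
plan([(470,-40,210,YAW+.9,8),(505,-119.5,185,YAW+np.pi/2,7)])
E
```

```text
[569.26554449  -2.5442397  203.44730675] 35.383900260861196 [-2.51500959e-02  3.65404785e-01  1.77080912e+00 -4.89070306e-04
  1.00528857e+00 -8.76476291e-02]
{"deltas": [[[-4, -13, -1], [0, 0, -0.11]], [[-8, -25, -2], [0, 0, -0.22]], [[-12, -38, -2], [0, 0, -0.34]], [[-16, -51, -3], [0, 0, -0.45]], [[-19, -63, -4], [0, 0, -0.56]]]}
{"deltas": [[[3, -13, -1], [0, 0, -0.11]], [[7, -26, -2], [0, 0, -0.22]], [[10, -39, -3], [0, 0, -0.33]], [[-2, -42, 1], [0, 0, -0.43]], [[-14, -44, 5], [0, 0, -0.53]]]}
{"deltas": [[[-9, -9, 3], [0, 0, -0.09]], [[-18, -17, 7], [0, 0, -0.19]], [[-28, -25, 10], [0, 0, -0.28]], [[-37, -34, 14], [0, 0, -0.38]], [[-46, -42, 17], [0, 0, -0.48]]]}
end [ 505.  -119.6  185.5] step max 13.28740010046242
```

Request:
servo_tool(deltas=[[[-4,-13,-1],[0,0,-0.11]],[[-8,-25,-2],[0,0,-0.22]],[[-12,-38,-2],[0,0,-0.34]],[[-16,-51,-3],[0,0,-0.45]],[[-19,-63,-4],[0,0,-0.56]]], grip=-0.2)

```text
t: 10.27
ee_pos: [506.7, -25.7, 205.7]
orientation: [-1.426, -2.799, 0.001]
ft_force: [-0.0, 0.4, 0.4]
width: 52.3
grasp_force: 0.0
```

Request:
servo_tool(deltas=[[[3,-13,-1],[0,0,-0.11]],[[7,-26,-2],[0,0,-0.22]],[[10,-39,-3],[0,0,-0.33]],[[-2,-42,1],[0,0,-0.43]],[[-14,-44,5],[0,0,-0.53]]])

```text
t: 10.68
ee_pos: [479.3, -62.6, 201.0]
orientation: [0.643, 3.075, -0.001]
ft_force: [0.6, 1.0, -0.4]
width: 52.6
grasp_force: 0.0
```

```bash
python3 - <<'E'
from h import *
o=ctrl.get_obs();print(o["ee_pos"],o["width"])
t=get_image("top");s=get_image("side")
for im,z,b in((s,90,(205,160,275,215)),(t,112,(235,175,262,205))):
    ps=blob(im,red,b);print(len(ps))
    if len(ps): 
        w=world(im,[np.median(ps,0)],z)[0];d=w[:2]-inc(-85,118);print(np.median(ps,0),w.round(1),np.hypot(*d),np.arctan2(d@ex,d@ey))
v=np.vstack([s["frame"][150:240,200:320],t["frame"][150:240,210:330]])
cv2.imwrite("pics/c2.png",cv2.resize(v,None,fx=3,fy=3,interpolation=cv2.INTER_CUBIC))
E
```

```text
[479.27986784 -62.61613804 200.97167963] 52.62859886267764
17
[252. 191.] [5.68e+02 4.00e-01 9.00e+01] 73.71680740649157 1.5941304350132548
0
```

View pics/c2.png

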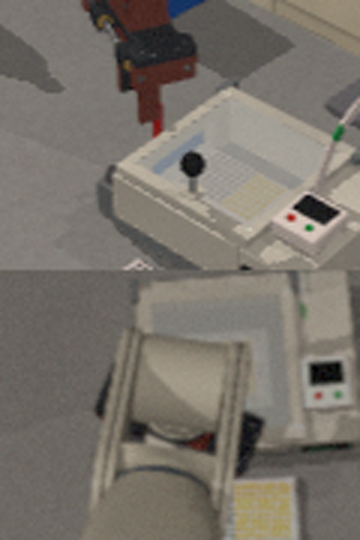

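The peg is across the front at about 1.59 rad, measured from the side view, so the lever is at its stop. Next is the knob.

Request:
servo_tool(deltas=[[[-9,-9,3],[0,0,-0.09]],[[-18,-17,7],[0,0,-0.19]],[[-28,-25,10],[0,0,-0.28]],[[-37,-34,14],[0,0,-0.38]],[[-46,-42,17],[0,0,-0.48]]])

```text
t: 11.2
ee_pos: [505.0, -119.3, 183.5]
orientation: [0.099, -3.14, -0.0]
ft_force: [0.5, -0.1, -0.5]
width: 52.7
grasp_force: 0.0
```

Request:
servo_tool(deltas=[[[0,0,0],[0,0,0]]])

```text
t: 11.28
ee_pos: [505.5, -120.2, 183.4]
orientation: [0.096, -3.14, 0.001]
ft_force: [0.2, 0.1, 1.1]
width: 52.9
grasp_force: 0.0
```

```bash
python3 - <<'E'
from h import *
o=ctrl.get_obs();print(o["ee_pos"],o["width"])
plan([(505,-119.5,117,YAW+np.pi/2,5)])
s=get_image("side");ks=blob(s,black,(257,197,273,211));print(ks.mean(0),world(s,[ks.mean(0)],136))
E
```

```text
[ 505.5022522  -120.15255363  183.35271922] 52.897311455774265
{"deltas": [[[0, 0, 13], [0, 0, 0.0]], [[0, 0, 27], [0, 0, 0.0]], [[0, 0, 40], [0, 0, 0.0]], [[0, 1, 53], [0, 0, 0.0]], [[0, 1, 66], [0, 0, 0.0]]]}
end [ 505.4 -119.2  117.4] step max 13.27156574147878
[263.72093023 204.27906977] [[ 505.53631801 -120.04194101  136.        ]]
```

Request:
servo_tool(deltas=[[[0,0,14],[0,0,0]],[[0,0,28],[0,0,0]],[[0,0,42],[0,0,0]],[[0,0,56],[0,0,0]],[[0,0,67],[0,0,0]]])

```text
t: 11.75
ee_pos: [504.4, -118.2, 116.0]
orientation: [0.091, -3.139, -0.001]
ft_force: [0.1, -0.8, -0.0]
width: 52.8
grasp_force: 0.0
```

Request:
servo_tool(deltas=[[[0,0,0],[0,0,0]],[[0,0,0],[0,0,0]],[[0,0,0],[0,0,0]],[[0,0,0],[0,0,0]],[[0,0,0],[0,0,0]]], grip=1)

```text
t: 12.17
ee_pos: [505.8, -120.6, 117.6]
orientation: [-0.099, 3.138, -0.005]
ft_force: [-1.7, -9.5, -1.6]
width: 26.7
grasp_force: 30.0
```

Request:
servo_tool(deltas=[[[0,0,0],[0,0,0]],[[0,0,0],[0,0,0]],[[0,0,0],[0,0,0]]])

```text
t: 12.42
ee_pos: [505.8, -120.7, 117.5]
orientation: [-0.097, 3.138, -0.004]
ft_force: [0.2, -7.3, -2.5]
width: 26.7
grasp_force: 30.0
```

```bash
python3 - <<'E'
from h import *
o=ctrl.get_obs();p=o["ee_pos"];print(p,o["width"],o["ft_force"],o["grasp_force"],ctrl.grip_point_offset)
h=inc(98,0);g=p[2]+18.7;x0=(p[:2]-h)@ex;z0=g-90;r=np.hypot(x0,z0);b0=np.arctan2(z0,-x0);print("x,z rel hinge",x0,z0,r,np.degrees(b0))
r=185.5;b0=np.arctan2(45,180);w=[]
for a in np.linspace(0,np.radians(50),21)[1:]:
    d=np.array([-r*np.cos(b0+a)+180, r*np.sin(b0+a)-45]); w.append((*(p[:2]+d[0]*ex),p[2]+d[1],YAW+np.pi/2,1))
plan(w)
E
```

```text
[ 505.75424068 -120.65422147  117.53810558] 26.67719038815248 [ 0.16119553 -7.26062133 -2.51396209] 29.99963343143463 18.700000000000003
x,z rel hinge -178.43817689703707 46.23810558168719 184.33161796642904 14.527341022161183
{"deltas": [[[-2, 0, -8], [0, 0, 0.0]], [[-5, 0, -15], [0, 0, 0.0]], [[-7, 0, -23], [0, 0, 0.0]], [[-11, 0, -31], [0, 0, 0.0]], [[-14, 0, -38], [0, 0, 0.0]]]}
{"deltas": [[[-4, 0, -7], [0, 0, 0.0]], [[-8, 0, -14], [0, 0, 0.0]], [[-12, 0, -21], [0, 0, 0.0]], [[-17, 0, -27], [0, 0, 0.0]], [[-22, 0, -34], [0, 0, 0.0]]]}
{"deltas": [[[-5, 0, -6], [0, 0, 0.0]], [[-11, 0, -12], [0, 0, 0.0]], [[-17, 0, -18], [0, 0, 0.0]], [[-23, 0, -23], [0, 0, 0.0]], [[-29, -1, -28], [0, 0, 0.0]]]}
{"deltas": [[[-6, 0, -5], [0, 0, 0.0]], [[-13, 0, -10], [0, 0, 0.0]], [[-20, 0, -14], [0, 0, 0.0]], [[-27, 0, -18], [0, 0, 0.0]], [[-34, 0, -22], [0, 0, 0.0]]]}
end [ 604.4 -115.2  239.7] step max 8.093322347822244
```

Request:
servo_tool(deltas=[[[-2,0,-8],[0,0,0]],[[-5,0,-15],[0,0,0]],[[-7,0,-23],[0,0,0]],[[-11,0,-31],[0,0,0]],[[-14,0,-38],[0,0,0]]])

```text
t: 12.83
ee_pos: [520.1, -119.8, 156.0]
orientation: [-0.097, 3.138, -0.004]
ft_force: [2.8, -8.4, -5.0]
width: 26.4
grasp_force: 30.0
```

Request:
servo_tool(deltas=[[[-4,0,-7],[0,0,0]],[[-8,0,-14],[0,0,0]],[[-12,0,-21],[0,0,0]],[[-17,0,-27],[0,0,0]],[[-22,0,-34],[0,0,0]]])

```text
t: 13.25
ee_pos: [541.6, -118.5, 189.6]
orientation: [-0.097, 3.139, -0.004]
ft_force: [2.9, -7.8, -4.6]
width: 26.7
grasp_force: 30.0
```

```bash
cat >> h.py <<'E'
def ang():
    o=ctrl.get_obs();p=o["ee_pos"];print(p,o["width"],o["ft_force"],o["grasp_force"])
    M=R.from_rotvec(o["orientation"]).as_matrix();g=p-18.7*M[:,2];x=(g[:2]-inc(98,0))@ex
    print("r",np.hypot(x,g[2]-90),"lid deg",np.degrees(np.arctan2(g[2]-90,-x)-np.arctan2(45,180)))
E
python3 -c "
from h import *
ang()"
```

```text
[ 541.57744697 -118.45531445  189.60916955] 26.712416216141833 [ 2.93409413 -7.80043184 -4.62586802] 29.99921053647995
r 185.2685584998103 lid deg 25.6498825085296
```

Request:
servo_tool(deltas=[[[-5,0,-6],[0,0,0]],[[-11,0,-12],[0,0,0]],[[-17,0,-18],[0,0,0]],[[-23,0,-23],[0,0,0]],[[-29,-1,-28],[0,0,0]]])

```text
t: 13.67
ee_pos: [569.8, -116.8, 217.5]
orientation: [0.096, -3.14, 0.002]
ft_force: [-1.5, -0.3, -2.9]
width: 26.4
grasp_force: 30.0
```

Request:
servo_tool(deltas=[[[-6,0,-5],[0,0,0]],[[-13,0,-10],[0,0,0]],[[-20,0,-14],[0,0,0]],[[-27,0,-18],[0,0,0]],[[-33,0,-22],[0,0,0]]])

```text
t: 14.08
ee_pos: [603.8, -114.6, 239.1]
orientation: [-0.097, 3.139, -0.002]
ft_force: [2.3, -6.1, -9.2]
width: 26.6
grasp_force: 30.0
```

Request:
servo_tool(deltas=[[[0,0,0],[0,0,0]],[[0,0,0],[0,0,0]]])

```text
t: 14.25
ee_pos: [603.7, -114.6, 239.1]
orientation: [-0.098, 3.139, -0.002]
ft_force: [-0.5, -5.1, -2.1]
width: 26.3
grasp_force: 30.0
```

```bash
python3 - <<'E'
from h import *
ang()
s=get_image("side");t=get_image("top")
for im in(s,t):
    k=blob(im,black,(255,150,300,215));print(len(k),k.mean(0) if len(k) else "")
v=np.hstack([s["frame"][120:250,210:340],t["frame"][120:250,220:350]])
cv2.imwrite("pics/c3.png",cv2.resize(v,None,fx=3,fy=3,interpolation=cv2.INTER_CUBIC))
# predicted scale band / knob pixels in side image for check
r=185.5
for a in(45,50,55):
    b=np.radians(a)+np.arctan2(45,180);q=np.array([*inc(98-r*np.cos(b),0),90+r*np.sin(b)])
    b=np.radians(a);e=np.array([*inc(98-200*np.cos(b)-5*np.sin(b)*-1,-95),90+200*np.sin(b)+5*np.cos(b)])
    for im,n in((s,"side"),(t,"top")):
        T=np.linalg.inv(im["pose"]);uv=cv2.projectPoints(np.array([q,e]),cv2.Rodrigues(T[:3,:3])[0],T[:3,3],np.array(im["K"]),np.array(im["dist"]))[0][:,0]
        print(a,n,"knob",uv[0].round(1),"lid front right top corner",uv[1].round(1), "crop", ((uv[1]-([210,120] if n=="side" else [220,120]))*3).round())
E
```

```text
[ 603.73109116 -114.6331355   239.08354963] 26.296222964387145 [-0.54017789 -5.10154429 -2.08777   ] 29.99956637620926
r 186.00447622461317 lid deg 50.39131671499633
74 [281.59459459 157.78378378]
84 [282.08333333 162.5       ]
45 side knob [280.7 164.7] lid front right top corner [295.7 186.1] crop [257. 198.]
45 top knob [284.6 169.9] lid front right top corner [313. 181.] crop [279. 183.]
50 side knob [283.5 160.8] lid front right top corner [298.5 181.1] crop [265. 183.]
50 top knob [284.4 165.4] lid front right top corner [313.  176.6] crop [279. 170.]
55 side knob [286.5 157.2] lid front right top corner [301.5 176.4] crop [274. 169.]
55 top knob [284.1 160.7] lid front right top corner [312.9 171.9] crop [279. 156.]
```

View pics/c3.png

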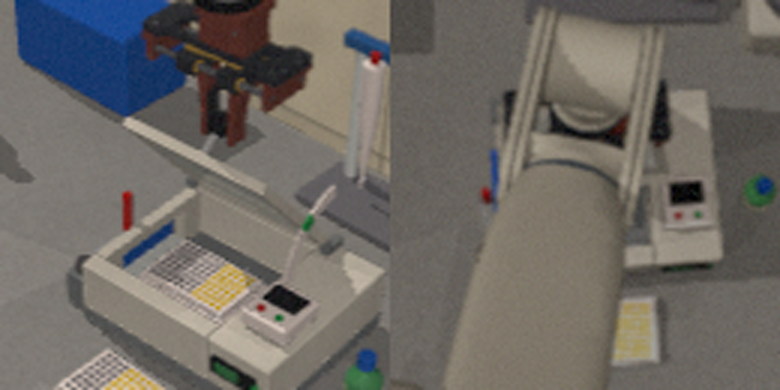

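The side picture shows the lid's front right corner at crop (265,185). The prediction for 50° is (265,183), so the angle is right. The lever and timer are in place, so I'm handing it in.

```bash
python3 -c "
from h import *
ang();print(np.abs(ctrl.get_obs()['qvel']).max());print(close_job())"
```

```text
[ 603.3294327  -114.63965258  238.86665759] 26.324705938040868 [ 1.09856422 -5.53393185 -2.39956918] 29.99955028295517
r 185.978264099682 lid deg 50.2537422207888
0.0022287600240514733
the job is handed in; nothing more can be done
None
```

The carriage is fully home, the lever is at its stop across the front, and the gripper is holding the lid still at about 50°; the timer looked unmoved in the last picture, and the job is handed in at about 14 s.

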